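# Load the hex specimen bar into the lever collet

### The job

Set up the hexagonal steel specimen bar for end polishing: take it from the white stand and, with the collet lever still open, feed it upright into the hexagonal mouth of the bench collet and push it down gently past the drag of the spring jaws until you feel it come up firmly against the brass depth stop inside. The stop is only held by friction and must keep its setting, so do not drive it down. Then let go of the bar, swing the collet lever anticlockwise (seen from above) fully to its closed end stop so that the bar is clamped, and let go; leave the two round bars and everything else on the bench where they are.

Things in the scene. Friction and masses are not known exactly. Their poses are not given: they have to be found in the camera images.
- hex_bar: bright steel hexagonal bar standing upright in one of the three holes of the stand; 12 mm across flats (13.9 mm across corners), 115 mm long, ends chamfered (the lower 1.5 mm wide, 2.5 mm high), 0.115 kg. Origin at the centre of its lower end face, z along the bar upwards; its x axis is normal to one of the flats (flats every 60 deg).
- brass_bar: brass-coloured round bar, 14 mm diameter, 115 mm long, in another hole of the stand; too thick for the collet; stays where it is. Origin at the centre of its lower end, z along it.
- black_bar: black plastic round bar, 14 mm diameter, 115 mm long, in another hole of the stand; too thick for the collet; stays where it is. Origin at the centre of its lower end, z along it.
- bar_stand: white plastic block, 50 x 166 x 50 mm (x, y, z), fixed to the bench, with three vertical holes 15.6 mm wide, 35 mm deep, 55 mm apart along its y axis (the middle one at its centre); the bars stand on the floors of the holes, 15 mm over the bench, so 80 mm of each stands out above the block. Origin at the centre of its underside.
- collet_fixture: dark grey lever collet fixture bolted to the bench: 120 x 120 x 14 mm base, round body, steel nose of 38 mm diameter, 86 mm high in all. Origin at the centre of its underside, z up along the collet's vertical axis; its x axis is normal to one flat of the hexagonal opening. With the lever open the jaws let the bar in; swinging it shut squeezes them.
- collet_mouth (a point): centre of the hexagonal opening in the flat collet face, 86 mm over the bench, axes as the fixture's; opening 13.4 mm across flats, with a tapered lead-in 2.5 mm wide, 4 mm deep. 14 to 30 mm below the face three spring jaws bear on alternate flats: from 20 mm deep on the bar meets a drag of 4 to 15 N (more the farther the lever is from open), and stays put when let go.
- depth_stop: brass stop, 11 mm diameter, inside the bore on the collet's axis, set somewhere from 34 to 46 mm below the collet face (different each time). Origin at the centre of its upper face, where the bar's lower end must come to rest, z up. It is held by friction only: a steady push of more than about 10 N on it makes it slip down.
- collet_lever (a joint): angle of the collet lever (rad) about the fixture's axis, anticlockwise seen from above: 0 open end stop, 1.25 closed end stop; starts at 0 to 0.15. It stays where it is left; the self-holding cam keeps it there; it takes about 4 N at the knob, rising to about 8 N as it closes on a bar.
- lever_knob (a point): middle of the upright black knob on the lever's end: 22 mm diameter, 40 mm tall, its top 20 mm above this point (110 mm over the bench), 120 mm from the collet's axis; the steel lever arm runs 32 mm below this point. Seen from the collet's axis it lies at -125.8 deg from the fixture's x axis at lever angle 0, at -54.2 deg at 1.25 rad.
- tip_box: clear open box of yellow pipette tips, 93 x 93 x 49 mm, at the back of the bench; leave alone. Origin at the centre of its underside.
- timer_white: white digital timer, 45 x 75 x 63 mm, at the back of the bench; leave alone. Origin at the centre of its underside.
- wash_bottle: white wash bottle with blue cap and bent spout, 208 mm tall, at the back right; leave alone. Origin at the centre of its underside.
- label_tape: roll of beige label tape lying flat, 97 mm diameter, 25 mm tall, on the right; leave alone. Origin at the centre of its underside.
Things that resemble listed ones, but are neither listed nor needed, are in the scene too. Several things have the shape of the collet_fixture; the one meant has the colours described above.

How it is judged (in metres and radians):
On the way:
1. the hex bar is pressed against the depth stop with more than 3 N, upright in the collet, while the lever is still open (below 0.35 rad) (contact force between hex_bar and depth_stop above 3 N and horizontal distance between hex_bar and depth_stop below 0.003 m and value of joint collet_lever below 0.35 rad), for 0.1 s.
At the end, for the whole second after the job is handed in: lever past 1.15 of 1.25 rad; hex bar at rest, upright within 3 deg, on the collet's axis within 3 mm, its lower end within 1.5 mm of the depth stop's face; the stop within 1.5 mm of its setting; both round bars in their holes (within 15 mm) (value of joint collet_lever above 1.15 rad and z of hex_bar in the frame of depth_stop between -0.002 and 0.0015 m and horizontal distance between hex_bar and depth_stop below 0.003 m and angle between the z axis of hex_bar and the z axis of collet_fixture, either way round below 0.05 rad and distance of depth_stop from where it was at the start of the episode below 0.0015 m and linear speed of hex_bar below 0.01 m/s and distance of each of brass_bar, black_bar from where it was at the start of the episode below 0.015 m); the robot touches nothing.
It fails at once if the depth stop driven down more than 1.5 mm from its setting (distance of depth_stop from where it was at the start of the episode above 0.0015 m).
It fails at once if a round bar taken out or knocked (moved more than 20 mm) (distance of any of brass_bar, black_bar from where it was at the start of the episode above 0.02 m).
It fails at once if a neighbouring thing on the bench shoved more than 30 mm (distance of any of tip_box, timer_white, wash_bottle, label_tape from where it was at the start of the episode above 0.03 m).
It also fails if it takes over 72 s, if anything falls off the work surface, if the arm or the gripper's body presses on something with over 40 N, if the wrist force passes 120 N, or if a joint passes its speed limit or range.

### The arm

A 6-joint arm with a two-finger parallel gripper is mounted at the origin on a cart in front of the work surface, level with it; the furniture and walls round the work are solid. World frame = base frame: x ahead of the robot, y to its left, z up, the work surface at z = 0. Lengths are in mm, angles in rad, forces in N, time in s.
With the tool pointing down it reaches from about 300 to 950 mm from the base axis. Payload 3.1 kg.
Tool frame: the origin (TCP) lies on the front face of the gripper's body, between the roots of the fingers; the fingertips stand 73 mm ahead of it and the grasp point (between the pads) lies 54 mm ahead of it; z points along the fingers, y is the direction in which the jaws open and shut (so a half turn about z gives the same grasp; the last joint's range is limited). The gripper opens to 85 mm and grips with 20 to 120 N. Pads are 22 mm wide; open, the fingers measure 114 mm over their backs; the gripper's body (76 mm by 85 mm) begins 54 mm behind the grasp point. The pads swing forward as they close: fully open they stand 13 mm farther back than shut.
Start: joints at [-1.343, 0.308, 1.634, -0, 1.2, -0.07], TCP at [183.359, -597.505, 303.872] pointing down, gripper open.
Joint ranges: [-3.06, 3.06], [-0.79, 1.96], [0.05, 2.63], [-1.19, 4.34], [0.05, 2.64], [-2.94, 2.94]. Speed limits (rad/s): [2.79, 2.79, 3.14, 3.14, 3.14, 3.14].

### API

Orientations are given as a unit quaternion [w, x, y, z].
In Python, from cell import state, grab_frame, hand_in gives the robot as it stands. The module is installed in compiled form; this text tells all that it offers.
- The arm moves only by the shell command python3 -m crank 'ROWS' [FORCE]. ROWS is JSON, one flat list of numbers, 5 for each row, row after row: the closure in counts, from 0 (fully open) to 255 (shut), then the shift along the tool's x, y, z in m, then the turn about the tool's z in degrees. In form: [gripper, dx, dy, dz, roll, gripper, dx, dy, dz, roll, ...]. A call has 1 to 12 rows; each row shifts and turns the commanded pose from where the row before left it, along the tool's axes as they then stand; what a row does not reach is not made up. A row lasts 1/12 s, in which the tool goes at most 41.7 mm and 7.16 degrees, less where a joint would pass 70% of its speed; a pose out of reach is approached as far as the arm can. A call is refused whole if a number of a shift passes 0.0417 or a number of a turn 7.16, either way. A call with a gripper value outside its range is refused whole. The fingers move at their own pace and stop on an object; FORCE is the grip in N (left out, the last holds). Time passes only in rows, so rows that do not move let the fingers close. It gives the time, the measured TCP pose, the force and the opening at its end, in the units of the state.
- state(): the state, without advancing time (a new reading comes with each control period).
- grab_frame(name): name is "side" or "top"; returns a dict with "pixels" (400x640x3 uint8, blue, green, red), "range_z" (400x640 float32, mm along the optical axis (not along the pixel's ray), 0 where there is no reading), "vertical_fov" (degrees; the focal length in pixels is half the picture's height over the tangent of half this angle, whatever the lens; pixels are square), "cx", "cy" (the principal point, pixels), "distortion" ([k1, k2, p1, p2, k3] as OpenCV has them; the pictures are not rectified), "R" (3x3) and "t" (3): a world point X has camera coordinates R X + t. Camera axes: x right, y down, z forward; pixel columns grow to the right and rows downward; lengths in mm; the calibration is good to about 2 mm. A picture is of the moment at which its call begins.
- hand_in(): hands the job in, once; it reports no verdict.
The state is a dict: "clock": time; "joint_positions": joint angles; "dq": joint speeds; "joint_efforts": joint torques, N m; "position": TCP position; "tool_rot": TCP orientation; "ft_force": force on the tool from outside, world axes, zero at the start; "wrist_torque": the same for the moment, N m; "gripper_width": finger opening in mm.
Only numpy, scipy, OpenCV 4.12 (cv2) and the standard library are available. Lean on these libraries where they do the work, as an engineer would, in place of code of your own. Each camera call takes 0.05 s, during which the arm holds its last target.

## Working session

There is one attempt and no reset: what is moved stays moved. The work goes in short steps, Python scripts to look and compute and a shell command to move; the robot and the scene stay as the last step left them, time stands still between calls to the robot, and variables do not carry over. Pictures are saved under pics/ and viewed, and the job is handed in when it is done.

```bash
mkdir -p pics; cat > h.py <<'E'
import numpy as np, cv2
from cell import state, grab_frame
def K(f):
    fl=200/np.tan(np.radians(f["vertical_fov"]/2))
    return np.array([[fl,0,f["cx"]],[0,fl,f["cy"]],[0,0,1]])
def ray(f,uv):
    uv=np.array(uv,float).reshape(-1,1,2)
    n=cv2.undistortPoints(uv,K(f),np.array(f["distortion"])).reshape(-1,2)
    d=np.c_[n,np.ones(len(n))]@np.array(f["R"])
    c=-np.array(f["R"]).T@np.array(f["t"])
    return c,d
def onz(f,uv,z):
    c,d=ray(f,uv); return c+d*((z-c[2])/d[:,2])[:,None]
def proj(f,X):
    r=cv2.Rodrigues(np.array(f["R"],float))[0]
    return cv2.projectPoints(np.array(X,float).reshape(-1,3),r,np.array(f["t"],float),K(f),np.array(f["distortion"]))[0].reshape(-1,2)
def cloud(f):
    v,u=np.mgrid[0:400,0:640]
    uv=np.stack([u,v],-1).reshape(-1,1,2).astype(float)
    n=cv2.undistortPoints(uv,K(f),np.array(f["distortion"])).reshape(-1,2)
    z=np.array(f["range_z"]).reshape(-1,1)
    P=(np.c_[n,np.ones(len(n))]*z-np.array(f["t"]))@np.array(f["R"])
    P[z[:,0]==0]=np.nan
    return P.reshape(400,640,3)
E
python3 - <<'E'
from h import *
import pickle
for n in("side","top"):
    f=grab_frame(n); cv2.imwrite(f"pics/{n}0.png",f["pixels"]); pickle.dump(f,open(n+"0.pkl","wb"))
    print(n,f["vertical_fov"],f["cx"],f["cy"],f["distortion"],-np.array(f["R"]).T@f["t"]); print(np.round(f["R"],3))
print(state())
E
```

```text
side 53.64606143560774 319.66207475853435 204.95099842447664 [-0.03333157  0.          0.          0.          0.        ] [186.95681889 719.68396755 522.04538956]
[[-0.878 -0.479 -0.016]
 [-0.209  0.412 -0.887]
 [ 0.431 -0.775 -0.462]]
top 54.90763652267271 313.6974603396059 195.08128450442254 [-0.0116661  0.         0.         0.         0.       ] [ 529.9910945     7.99199153 1223.87746507]
[[ 0.02  -1.     0.005]
 [-0.998 -0.02  -0.055]
 [ 0.055 -0.004 -0.998]]
{'clock': 0.1, 'joint_positions': array([-1.34266924e+00,  3.08977371e-01,  1.63506815e+00, -2.55997523e-05,
        1.19971274e+00, -6.96987252e-02]), 'dq': array([ 3.38668632e-04, -1.81243762e-03, -2.77717833e-03, -4.56026284e-04,
       -1.10266598e-03,  5.28821811e-06]), 'joint_efforts': array([-8.15843268e-04, -4.16408622e+01, -2.77645129e+01, -1.26559712e-04,
        3.99553013e-03, -1.76305076e-05]), 'position': array([ 183.23409251, -596.90707306,  302.7205015 ]), 'tool_rot': array([-1.07846895e-03,  9.88931677e-01,  1.48367672e-01, -9.75702969e-05]), 'ft_force': array([ 0.0833952 , -0.15747721,  0.89220491]), 'wrist_torque': array([-0.01207373,  0.01282489,  0.04828917]), 'gripper_width': 85.20402670335616}
```

View pics/side0.png

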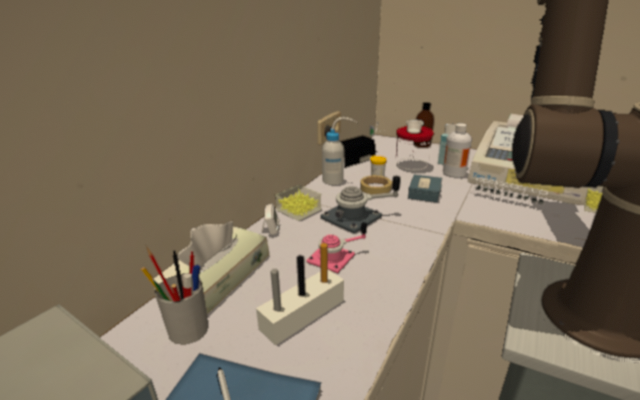

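View pics/top0.png

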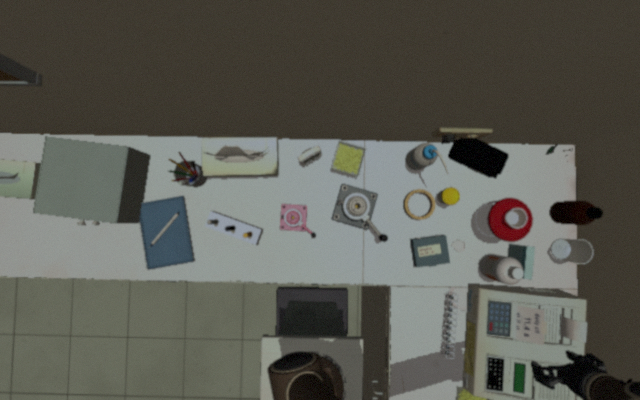

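The dark grey fixture shows in top at (357,205), with its knob at (381,238). The stand is at (236,227), and the grey hex bar is its left-most bar, top at (213,220). In the side view the hex bar is at (277,290). I'll zoom in on these.

```bash
python3 - <<'E'
from h import *
import pickle
t=pickle.load(open("top0.pkl","rb"));s=pickle.load(open("side0.pkl","rb"))
a=cv2.resize(t["pixels"][180:250,320:400],None,fx=5,fy=5,interpolation=2)
b=cv2.resize(t["pixels"][200:250,200:280],None,fx=5,fy=5,interpolation=2)
cv2.imwrite("pics/z1.png",np.vstack([a,b]))
c=cv2.resize(s["pixels"][230:345,240:360],None,fx=4,fy=4,interpolation=2)
d=cv2.resize(s["pixels"][165:280,305:415],None,fx=4,fy=4,interpolation=2)
h=min(len(c),len(d));d=d[:,:400];c=c[:,:400]
cv2.imwrite("pics/z2.png",np.hstack([c[:h],d[:h]]))
P=cloud(t); 
for uv in [(357,205),(340,190),(213,220),(230,228),(247,235),(381,238),(236,227),(150,300),(300,250)]:
    print("top",uv,np.round(P[uv[1],uv[0]],1))
P=cloud(s)
for uv in [(277,272),(277,290),(301,258),(324,247),(352,190),(396,183),(260,320),(400,260)]:
    print("side",uv,np.round(P[uv[1],uv[0]],1))
E
```

```text
top (357, 205) [ 568.  -133.1   21.7]
top (340, 190) [614.1 -79.5  18.4]
top (213, 220) [513.2 297.7  88.9]
top (230, 228) [491.7 241.1 116.7]
top (247, 235) [473.4 189.6 130.1]
top (381, 238) [ 471.2 -194.   106.8]
top (236, 227) [492.9 236.5  52.5]
top (150, 300) [  75.   845.3 -817.9]
top (300, 250) [422.6  42.6  -3.3]
side (277, 272) [502.4 299.7 129.5]
side (277, 290) [501.6 304.9  96.3]
side (301, 258) [485.7 251.5 132.4]
side (324, 247) [468.  201.8 130.8]
side (352, 190) [ 557.3 -116.2   89.2]
side (396, 183) [ 466.5 -190.7   97.1]
side (260, 320) [529.3 323.7  33.4]
side (400, 260) [384.3   0.6   2.6]
```

View pics/z1.png

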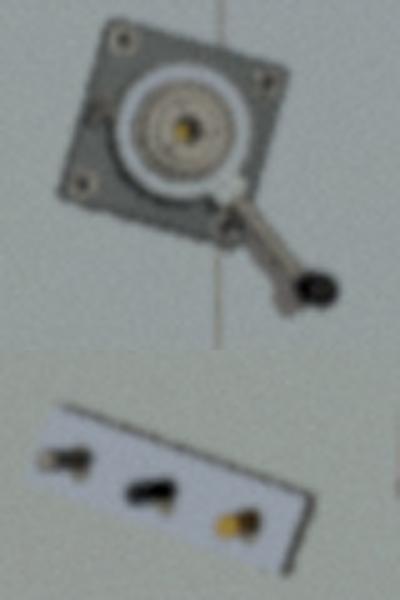

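View pics/z2.png

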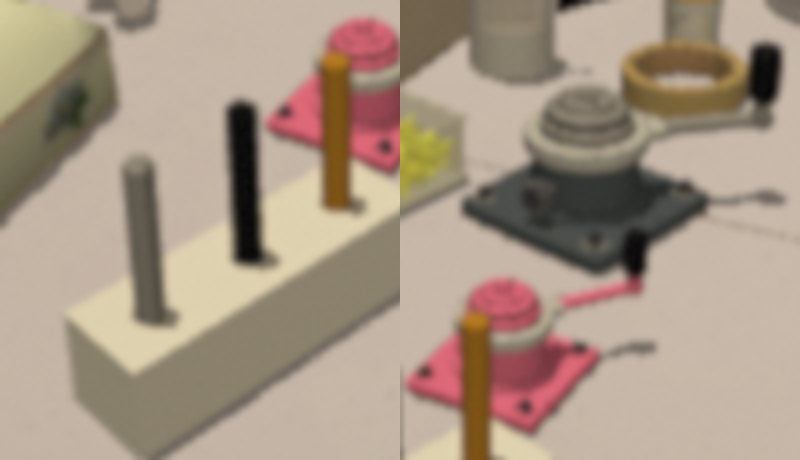

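```bash
python3 - <<'E'
from h import *
import pickle
t=pickle.load(open("top0.pkl","rb"));s=pickle.load(open("side0.pkl","rb"))
img=t["pixels"].astype(int)
# base of fixture in top: darker than bench
g=cv2.cvtColor(t["pixels"],cv2.COLOR_BGR2GRAY)
print("gray base/bench/nose",g[190,345],g[190,325],g[205,345:370])
for nm,f in(("top",t),("side",s)):
    P=cloud(f)
    x,y,z=P[...,0],P[...,1],P[...,2]
    near=(np.hypot(x-565,y+132)<30)
    m=near&(z>78)&(z<95)
    v,u=np.nonzero(m); c,r=cv2.minEnclosingCircle(np.c_[u,v].astype(np.float32))
    print(nm,"nose",m.sum(),np.nanmedian(z[m]),np.round(onz(f,[c],86),1),r)
    b=(abs(x-565)<90)&(abs(y+132)<90)&(z>8)&(z<24)
    q=onz(f,np.argwhere(b)[:,::-1],14)[:,:2].astype(np.float32)
    print(" base",b.sum(),cv2.minAreaRect(q))
    k=(np.hypot(x-470,y+194)<35)&(z>75)
    print(" knob",k.sum(),np.round(np.nanmean(P[k],0),1),np.round(np.nanmax(z[k]),1))
# dark masks
kn=(g<45); kn[:225]=0;kn[252:]=0;kn[:,:370]=0;kn[:,395:]=0
v,u=np.nonzero(kn); print("knob dark px",len(u),u.mean(),v.mean(), np.round(onz(t,[(u.mean(),v.mean())],100),1))
gs=cv2.cvtColor(s["pixels"],cv2.COLOR_BGR2GRAY)
kn=(gs<45); kn[:174]=0;kn[:,:388]=0;kn[193:]=0;kn[:,405:]=0
v,u=np.nonzero(kn); print("side knob",len(u),u.mean(),v.mean(),u.min(),u.max(),v.min(),v.max(), np.round(onz(s,[(u.mean(),v.mean())],90),1))
# stand top face
for nm,f in(("top",t),("side",s)):
    P=cloud(f);x,y,z=P[...,0],P[...,1],P[...,2]
    b=(abs(x-490)<80)&(abs(y-240)<110)&(z>42)&(z<58)
    q=onz(f,np.argwhere(b)[:,::-1],50)[:,:2].astype(np.float32)
    print(nm,"stand",b.sum(),cv2.minAreaRect(q))
    for c in((502,300),(486,250),(468,200)):
        b=(np.hypot(x-c[0],y-c[1])<16)&(z>75)&(z<135)
        v,u=np.nonzero(b)
        print("  bar",b.sum(),np.round(np.nanmean(P[b],0),1),np.round(np.nanpercentile(z[b],[5,95]),1))
E
```

```text
gray base/bench/nose 109 151 [144 114 107 101 109 125 119 127 133 116 101  93  71  48  65  99 125 126
 121 122 107 112 134 147 133]
top nose 202 83.8353671309184 [[ 564.3 -126.7   86. ]] 8.747869491577148
 base 786 ((563.2200927734375, -125.17135620117188), (119.36256408691406, 119.4632339477539), 75.03746032714844)
 knob 56 [ 471.8 -199.8  104.6] 112.4
side nose 139 87.61741479650289 [[ 558.6 -113.2   86. ]] 10.111974716186523
 base 693 ((562.3506469726562, -122.27973175048828), (130.65103149414062, 130.18052673339844), 74.42802429199219)
 knob 122 [ 468.6 -194.8   97.5] 113.5
knob dark px 31 382.61290322580646 237.32258064516128 [[ 472.9 -199.9  100. ]]
side knob 72 395.5138888888889 183.25 392 398 177 190 [[ 471.8 -203.9   90. ]]
top stand 783 ((490.0723876953125, 247.73114013671875), (167.29095458984375, 50.30473327636719), 71.32471466064453)
  bar 40 [507.7 298.  114.8] [ 85.7 130.4]
  bar 36 [490.3 245.4 115.4] [ 82.2 132.5]
  bar 32 [473.2 193.7 118.2] [ 83.3 131.4]
side stand 1854 ((488.35443115234375, 250.364501953125), (174.05218505859375, 60.93109130859375), 71.4210433959961)
  bar 260 [505.5 303.8 107.1] [ 78.1 132.7]
  bar 245 [487.7 252.6 107.6] [ 78.5 132.8]
  bar 232 [470.1 200.4 107.4] [ 79.1 133.1]
```

```bash
cat >> h.py <<'E'
from scipy.spatial.transform import Rotation as Ro
def tool():
    s=state(); q=s["tool_rot"]; R=Ro.from_quat([q[1],q[2],q[3],q[0]]).as_matrix()
    return np.array(s["position"]),R,np.degrees(np.arctan2(R[1,0],R[0,0])),s
def goto(x,y,z):
    p,R,th,s=tool(); d=R.T@(np.array([x,y,z])-p)
    print("clock",round(s["clock"],2),"p",np.round(p,1),"th",round(th,2),"tilt",np.round(R[:2,2],4),"F",np.round(s["ft_force"],1),"w",round(s["gripper_width"],1),"j",np.round(s["joint_positions"],2))
    print("tool delta m",np.round(d/1000,4),"rows>=",np.ceil(np.linalg.norm(d)/41))
E
python3 -m crank '[0,0,0,-0.013,-6.8, 0,0,0,-0.013,-6.8, 0,0,0,-0.013,-6.8, 0,0,0,-0.013,-6.8, 0,0,0,-0.013,-6.8, 0,0,0,-0.013,-6.8, 0,0,0,-0.013,-6.8, 0,0,0,-0.013,-6.7]'
python3 -c "
from h import *
goto(430,-300,400);goto(430,200,400)"
```

```text
clock: 0.77
position: [183.3, -597.2, 407.7]
tool_rot: [-0.001, 0.811, 0.586, 0.0]
ft_force: [-0.6, -1.1, -0.2]
gripper_width: 85.3
clock 0.77 p [ 183.3 -597.2  407.7] th 71.7 tilt [-0.0003  0.0014] F [-0.6 -1.1 -0.2] w 85.3 j [-1.34  0.23  1.52  0.    1.39 -1.02]
tool delta m [0.3596 0.1409 0.0081] rows>= 10.0
clock 0.77 p [ 183.3 -597.2  407.7] th 71.7 tilt [-0.0003  0.0014] F [-0.6 -1.1 -0.2] w 85.3 j [-1.34  0.23  1.52  0.    1.39 -1.02]
tool delta m [ 0.8343 -0.0161  0.0088] rows>= 21.0
```

```bash

python3 -m crank '[0,0.036,0.014,0,0, 0,0.036,0.014,0,0, 0,0.036,0.014,0,0, 0,0.036,0.014,0,0, 0,0.036,0.014,0,0, 0,0.036,0.014,0,0, 0,0.036,0.014,0,0, 0,0.036,0.014,0,0, 0,0.036,0.014,0,0, 0,0.036,0.014,0,0]'
python3 -c "
from h import *
goto(507.7,299.5,260)"
```

```text
clock: 1.6
position: [431.7, -299.3, 407.5]
tool_rot: [-0.0, 0.812, 0.583, -0.0]
ft_force: [1.3, -0.8, -0.1]
gripper_width: 85.5
clock 1.6 p [ 431.7 -299.3  407.5] th 71.35 tilt [-0.0004  0.0004] F [ 1.3 -0.8 -0.1] w 85.5 j [-0.69  0.03  1.74 -0.    1.36 -0.36]
tool delta m [ 0.5916 -0.1194  0.1477] rows>= 16.0
```

```bash

python3 -m crank '[0,0.037,-0.0075,0,0, 0,0.037,-0.0075,0,0, 0,0.037,-0.0075,0,0, 0,0.037,-0.0075,0,0, 0,0.037,-0.0075,0,0, 0,0.037,-0.0075,0,0, 0,0.037,-0.0075,0,0, 0,0.037,-0.0075,0,0, 0,0.037,-0.0075,0,0, 0,0.037,-0.0075,0,0, 0,0.037,-0.0075,0,0, 0,0.037,-0.0075,0,0]'
python3 -m crank '[0,0.03,-0.006,0.02,0, 0,0.03,-0.006,0.02,0, 0,0.03,-0.006,0.02,0, 0,0.03,-0.006,0.02,0, 0,0.029,-0.006,0.02,0, 0,0,0,0.03,0, 0,0,0,0.02,0, 0,0,0,0,0]'
python3 - <<'E'
from h import *
goto(507.7,299.5,154)
f=grab_frame("side");cv2.imwrite("pics/s1.png",f["pixels"])
t=grab_frame("top");cv2.imwrite("pics/t1.png",t["pixels"])
cv2.imwrite("pics/m1.png",np.hstack([cv2.resize(f["pixels"][190:340,220:370],(400,400)),cv2.resize(t["pixels"][180:260,180:260],(400,400))]))
E
```

```text
clock: 2.6
position: [487.2, 150.2, 407.5]
tool_rot: [-0.0, 0.812, 0.583, -0.0]
ft_force: [0.3, -0.2, 0.7]
gripper_width: 85.6
clock: 3.27
position: [503.3, 298.2, 251.6]
tool_rot: [-0.001, 0.812, 0.584, -0.006]
ft_force: [-0.6, 0.1, -0.4]
gripper_width: 85.6
clock 3.27 p [503.3 298.2 251.6] th 71.44 tilt [-0.0109 -0.0055] F [-0.6  0.1 -0.4] w 85.6 j [ 0.46  0.29  1.77 -0.    1.09  0.78]
tool delta m [0.0035 0.0046 0.0975] rows>= 3.0
```

View pics/m1.png

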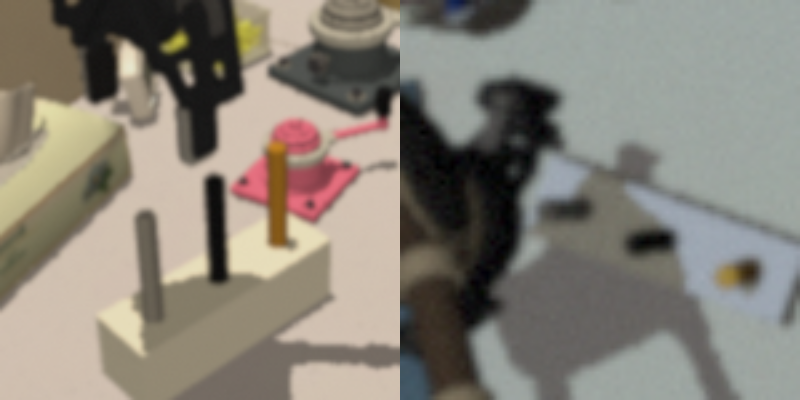

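The crops show the open fingers straddling the hex bar: side crop fingers near (100,80) and (200,140), with the bar top at (147,215). I'll settle, then descend.

```bash

python3 -m crank '[0,0.0,0.0,0,0, 0,0.0,0.0,0.0,0, 0,0,0,0,0]'
python3 - <<'E'
from h import *
goto(507.7,299.5,154)
E
```

```text
clock: 3.62
position: [508.0, 299.2, 260.1]
tool_rot: [0.0, 0.812, 0.583, 0.002]
ft_force: [0.5, -0.1, 0.2]
gripper_width: 85.5
clock 3.62 p [508.  299.2 260.1] th 71.32 tilt [0.0035 0.0017] F [ 0.5 -0.1  0.2] w 85.5 j [ 0.46  0.28  1.76 -0.    1.09  0.78]
tool delta m [-1.000e-04 -6.000e-04  1.061e-01] rows>= 3.0
```

```bash

python3 -m crank '[0,0,0,0.013,0, 0,0,0,0.013,0, 0,0,0,0.013,0, 0,0,0,0.013,0, 0,0,0,0.013,0, 0,0,0,0.013,0, 0,0,0,0.013,0, 0,0,0,0.013,0, 0,0,0,0.002,0, 0,0,0,0,0, 0,0,0,0,0, 0,0,0,0,0]'
python3 - <<'E'
from h import *
goto(507.7,299.5,154)
f=grab_frame("side");t=grab_frame("top")
cv2.imwrite("pics/m2.png",np.hstack([cv2.resize(f["pixels"][190:340,220:370],(400,400)),cv2.resize(t["pixels"][180:260,180:260],(400,400))]))
E
```

```text
clock: 4.62
position: [507.6, 299.5, 152.7]
tool_rot: [0.0, 0.812, 0.583, 0.001]
ft_force: [0.0, 1.2, 0.7]
gripper_width: 85.2
clock 4.62 p [507.6 299.5 152.7] th 71.36 tilt [0.0016 0.0008] F [0.  1.2 0.7] w 85.2 j [0.46 0.42 1.82 0.   0.9  0.78]
tool delta m [ 0.0001  0.0001 -0.0013] rows>= 1.0
```

View pics/m2.png

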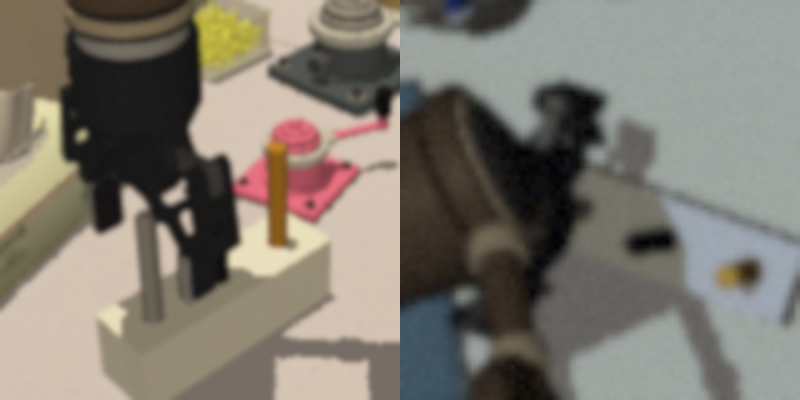

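The bar (148,270 in the crop) stands between the two fingers, so I'll close gently.

```bash

python3 -m crank '[255,0,0,0,0, 255,0,0,0,0, 255,0,0,0,0, 255,0,0,0,0, 255,0,0,0,0, 255,0,0,0,0, 255,0,0,0,0, 255,0,0,0,0, 255,0,0,0,0,255,0,0,0,0]' 25
python3 -m crank '[255,0,0,0,0, 255,0,0,0,0, 255,0,0,0,0, 255,0,0,0,0, 255,0,0,0,0]' 60
python3 - <<'E'
from h import *
goto(507.7,299.5,260)
E
```

```text
clock: 5.55
position: [507.0, 299.1, 152.0]
tool_rot: [0.0, 0.812, 0.583, 0.0]
ft_force: [0.4, -0.8, -0.3]
gripper_width: 12.6
clock: 5.97
position: [507.0, 299.2, 152.0]
tool_rot: [0.0, 0.812, 0.583, 0.0]
ft_force: [0.7, -0.7, 1.9]
gripper_width: 10.9
clock 5.97 p [507.  299.2 152. ] th 71.37 tilt [0.0004 0.0001] F [ 0.7 -0.7  1.9] w 10.9 j [ 0.46  0.42  1.82 -0.    0.9   0.78]
tool delta m [ 0.0006  0.0006 -0.108 ] rows>= 3.0
```

```bash

python3 -m crank '[255,0,0,-0.01,0, 255,0,0,-0.015,0, 255,0,0,-0.015,0, 255,0,0,-0.02,0, 255,0,0,-0.02,0, 255,0,0,-0.02,0, 255,0,0,-0.02,0, 255,0,0,-0.02,0, 255,0,0,-0.01,0, 255,0,0,0,0, 255,0,0,0,0, 255,0,0,0,0]' 
python3 - <<'E'
from h import *
goto(563.8,-126,280)
f=grab_frame("side");t=grab_frame("top")
cv2.imwrite("pics/m3.png",np.hstack([cv2.resize(f["pixels"][100:340,180:420],(400,400)),cv2.resize(t["pixels"][180:260,180:260],(400,400))]))
E
```

```text
clock: 6.97
position: [505.9, 298.7, 300.3]
tool_rot: [-0.0, 0.812, 0.583, -0.001]
ft_force: [-0.2, 0.2, -1.3]
gripper_width: 11.6
clock 6.97 p [505.9 298.7 300.3] th 71.36 tilt [-0.0028 -0.0012] F [-0.2  0.2 -1.3] w 11.6 j [0.46 0.24 1.73 0.   1.18 0.78]
tool delta m [-0.3839  0.1906  0.0206] rows>= 11.0
```

View pics/m3.png

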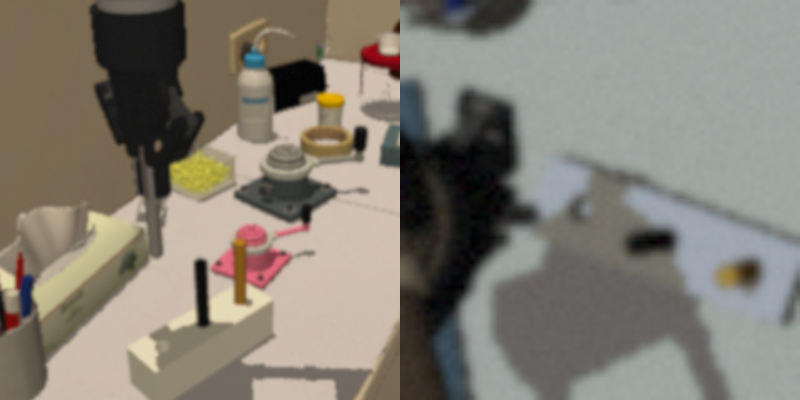

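The bar is held and lifted clear, and both round bars are still in place. Now transit to over the collet.

```bash

python3 -m crank '[255,-0.032,0.0159,0,0, 255,-0.032,0.0159,0,0, 255,-0.032,0.0159,0,0, 255,-0.032,0.0159,0,0, 255,-0.032,0.0159,0,0, 255,-0.032,0.0159,0,0, 255,-0.032,0.0159,0,0, 255,-0.032,0.0159,0,0, 255,-0.032,0.0159,0,0, 255,-0.032,0.0159,0,0, 255,-0.032,0.0159,0,0, 255,-0.032,0.0159,0,0]' 
python3 -m crank '[255,0,0,0,-3.4, 255,0,0,0.01,0, 255,0,0,0.01,0,255,0,0,0.01,0,255,0,0,0.01,0,255,0,0,0,0,255,0,0,0,0,255,0,0,0,0,255,0,0,0,0]'
python3 - <<'E'
from h import *
import pickle
goto(563.8,-126,240)
f=grab_frame("side");t=grab_frame("top")
pickle.dump((f,t),open("over.pkl","wb"))
cv2.imwrite("pics/m4.png",np.hstack([cv2.resize(f["pixels"][110:230,300:420],(400,400)),cv2.resize(t["pixels"][165:245,320:400],(400,400))]))
E
```

```text
clock: 8.07
position: [564.3, -127.3, 300.4]
tool_rot: [-0.001, 0.812, 0.583, -0.001]
ft_force: [1.3, 0.0, -1.1]
gripper_width: 11.6
clock: 8.82
position: [565.5, -125.4, 262.6]
tool_rot: [0.001, 0.794, 0.607, 0.0]
ft_force: [0.0, -0.1, -1.2]
gripper_width: 11.6
clock 8.82 p [ 565.5 -125.4  262.6] th 74.8 tilt [ 0.0014 -0.0004] F [ 0.  -0.1 -1.2] w 11.6 j [-0.29  0.26  1.78  0.    1.1  -0.03]
tool delta m [-0.001  -0.0015  0.0226] rows>= 1.0
```

View pics/m4.png

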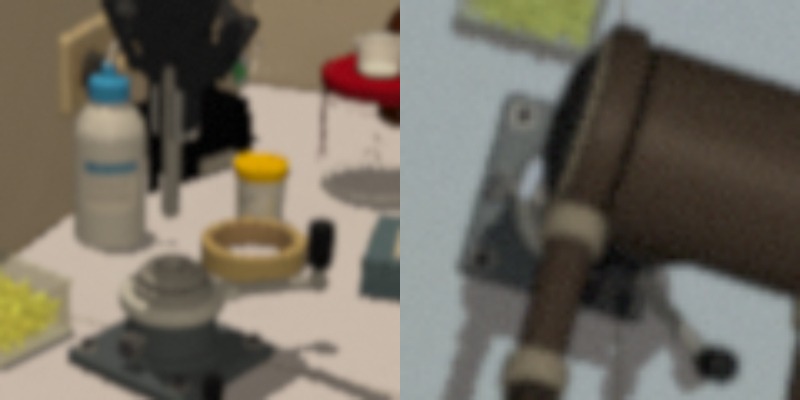

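```bash
python3 - <<'E'
from h import *
import pickle
f,t=pickle.load(open("over.pkl","rb"))
s0=pickle.load(open("side0.pkl","rb"));t0=pickle.load(open("top0.pkl","rb"))
print("pred nose side",proj(f,[563.8,-126,86]),"bar bottom/at z 175",proj(f,[[565.5,-125.4,125.6],[565.5,-125.4,175]]), "nose top",proj(t0,[563.8,-126,86]))
a=cv2.resize(s0["pixels"][180:222,325:381],None,fx=10,fy=10,interpolation=2)
cv2.imwrite("pics/n1.png",a)
b=cv2.resize(t0["pixels"][185:227,329:385],None,fx=10,fy=10,interpolation=2);cv2.imwrite("pics/n2.png",b)
c=cv2.resize(f["pixels"][130:200,325:381],None,fx=8,fy=8,interpolation=2);cv2.imwrite("pics/n3.png",c)
g=cv2.cvtColor(f["pixels"],cv2.COLOR_BGR2GRAY)
for v in (140,145,150,155,160,165,170,172,174,176): print(v,g[v,342:362])
E
```

```text
pred nose side [[351.23967981 189.19661057]] bar bottom/at z 175 [[350.85361872 175.00583018]
 [351.2551008  156.62103319]] nose top [[357.13086391 205.73685965]]
140 [61 49 41 56 69 56 45 65 74 74 83 83 65 40 26 22 23 19 12  6]
145 [92 53 36 57 70 54 50 67 75 75 82 81 61 35 23 21 21 18 11  5]
150 [114  84  48  29  32  33  43  66  75  74  81  85  80  71  74  85  80  54
  20   4]
155 [103  79  45  16   6  11  38  66  85  92  89  74  45  15   3   5   3   3
   2   7]
160 [108 101  68  29   2  13  38  67  85  92  88  73  44  16   2   4  11  38
  70  89]
165 [114 112  80  34  23  66  98  98  92  91  89  98 125 140 151 167 176 180
 185 187]
170 [117 143 173 186 188 175 137  99  89  90  95 125 166 185 189 189 188 187
 187 187]
172 [115 142 173 187 188 175 139 100  90  90  94 126 166 185 189 188 188 188
 187 187]
174 [115 142 172 187 189 183 163 131 113 111 124 151 176 186 188 188 188 188
 187 187]
176 [114 141 172 185 187 187 185 180 175 176 181 185 187 187 187 187 186 187
 187 187]
```

View pics/n1.png

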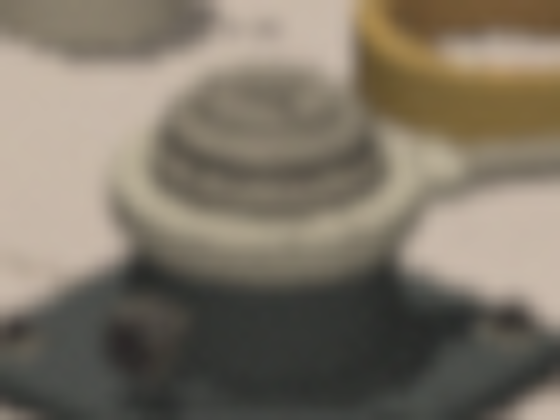

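View pics/n2.png

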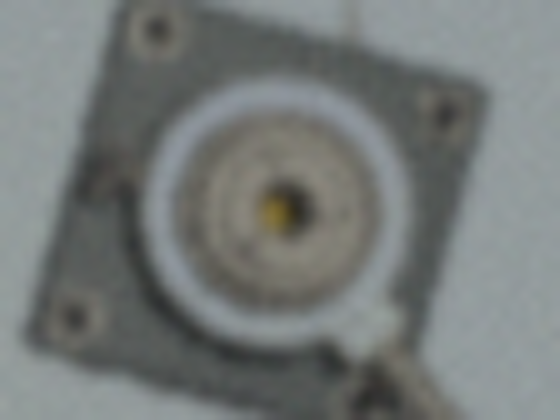

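View pics/n3.png

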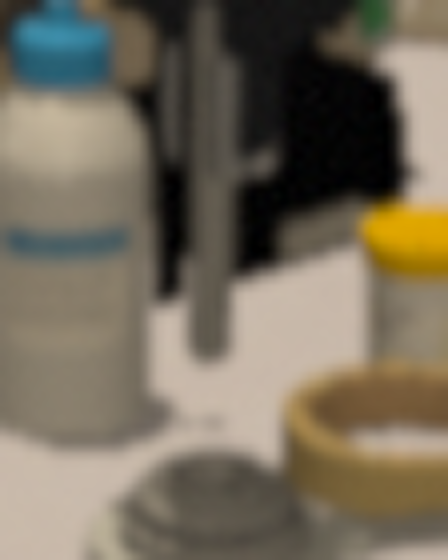

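Relative to the side view, the kinematic prediction for the bar agrees to about 0.2 px. The mouth is at about (564.0, -126.3), so I'll make a small correction and lower to just over the face.

```bash

python3 -m crank '[255,-0.00125,-0.0012,0.005,0, 255,0,0,0.008,0,255,0,0,0.008,0,255,0,0,0.008,0,255,0,0,0.004,0,255,0,0,0,0,255,0,0,0,0,255,0,0,0,0]'
python3 - <<'E'
from h import *
goto(564,-126.3,223)
f=grab_frame("side")
cv2.imwrite("pics/m5.png",cv2.resize(f["pixels"][140:210,315:385],(560,560),interpolation=2))
E
```

```text
clock: 9.58
position: [563.7, -126.7, 229.0]
tool_rot: [0.0, 0.795, 0.607, 0.0]
ft_force: [0.3, -0.6, -0.7]
gripper_width: 11.7
clock 9.58 p [ 563.7 -126.7  229. ] th 74.76 tilt [ 0.0003 -0.0001] F [ 0.3 -0.6 -0.7] w 11.7 j [-0.3   0.3   1.81  0.    1.03 -0.03]
tool delta m [0.0005 0.0002 0.006 ] rows>= 1.0
```

View pics/m5.png

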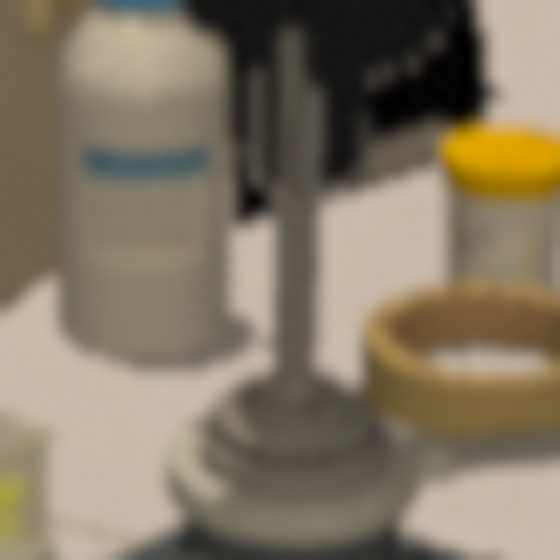

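The bar at column 293 of the crop is centred over the nose (about 293). Entering the mouth slowly.

```bash

python3 -m crank '[255,0,0,0.002,0, 255,0,0,0.002,0,255,0,0,0.002,0,255,0,0,0.002,0]'
python3 -m crank '[255,0,0,0.001,0, 255,0,0,0.001,0,255,0,0,0.001,0,255,0,0,0.001,0]'
python3 -c "
from h import *
goto(564,-126.3,209)"
```

```text
clock: 9.97
position: [563.5, -126.6, 220.8]
tool_rot: [0.0, 0.795, 0.607, 0.0]
ft_force: [0.2, -0.2, -0.9]
gripper_width: 11.5
clock: 10.3
position: [563.5, -126.6, 216.8]
tool_rot: [0.0, 0.795, 0.607, 0.0]
ft_force: [0.3, -0.6, -1.7]
gripper_width: 10.9
clock 10.3 p [ 563.5 -126.6  216.8] th 74.76 tilt [ 0.0001 -0.0001] F [ 0.3 -0.6 -1.7] w 10.9 j [-0.3   0.32  1.82 -0.    1.01 -0.03]
tool delta m [0.0004 0.0004 0.0078] rows>= 1.0
```

```bash

python3 -m crank '[255,0,0,0.002,0, 255,0,0,0.002,0,255,0,0,0.002,0]'
python3 -m crank '[255,0,0,0.001,0, 255,0,0,0.001,0,255,0,0,0.001,0]'
python3 -m crank '[255,0,0,0.001,0, 255,0,0,0.001,0,255,0,0,0.001,0]'
python3 -m crank '[255,0,0,0.001,0, 255,0,0,0.001,0,255,0,0,0.001,0]'

```

```text
clock: 10.55
position: [563.4, -126.7, 210.7]
tool_rot: [0.0, 0.795, 0.607, -0.0]
ft_force: [0.3, -1.1, -0.3]
gripper_width: 11.0
clock: 10.8
position: [563.4, -126.7, 207.8]
tool_rot: [0.0, 0.795, 0.607, -0.0]
ft_force: [-0.2, 0.2, -0.3]
gripper_width: 11.5
clock: 11.05
position: [563.4, -126.7, 204.8]
tool_rot: [0.0, 0.795, 0.607, -0.0]
ft_force: [0.0, -1.3, -0.8]
gripper_width: 11.3
clock: 11.3
position: [563.5, -126.7, 201.9]
tool_rot: [0.0, 0.795, 0.607, -0.0]
ft_force: [-0.1, -1.4, 0.1]
gripper_width: 11.5
```

```bash

for i in 1 2; do python3 -m crank '[255,0,0,0.001,0, 255,0,0,0.001,0]' | egrep 'pos|force'; done
for i in 1 2 3 4; do python3 -m crank '[255,0,0,0.001,0]' | egrep 'pos|force'; done

```

```text
position: [563.6, -126.7, 200.1]
ft_force: [-0.5, -0.7, 2.6]
position: [563.7, -126.7, 198.5]
ft_force: [-1.9, -0.3, 5.1]
position: [563.8, -126.7, 197.8]
ft_force: [-2.1, -0.7, 7.0]
position: [563.8, -126.7, 197.1]
ft_force: [-2.3, -1.0, 5.6]
position: [563.8, -126.7, 195.9]
ft_force: [-1.9, 0.5, 5.9]
position: [563.8, -126.7, 195.0]
ft_force: [-3.0, -1.0, 7.4]
```

```bash

for i in 1 2 3 4; do python3 -m crank '[255,0,0,0.001,0]' | egrep 'pos|force'; done
python3 -m crank '[255,0,0,0,0]' | egrep 'pos|force'

```

```text
position: [563.8, -126.8, 194.1]
ft_force: [-2.7, -0.6, 7.7]
position: [563.8, -126.7, 193.2]
ft_force: [-2.5, -0.3, 8.1]
position: [563.8, -126.7, 192.3]
ft_force: [-3.4, -0.9, 9.1]
position: [563.9, -126.8, 191.5]
ft_force: [-2.8, -1.0, 9.2]
position: [563.8, -126.8, 191.2]
ft_force: [-3.1, -0.5, 7.7]
```

```bash

for i in 1 2 3 ; do python3 -m crank '[255,0,0,0.0005,0]' | egrep 'pos|force'; done

```

```text
position: [563.9, -126.8, 191.0]
ft_force: [-3.5, -0.4, 9.9]
position: [563.9, -126.8, 190.6]
ft_force: [-3.6, -0.4, 10.0]
position: [563.9, -126.8, 190.2]
ft_force: [-2.5, -0.1, 10.0]
```

```bash

python3 -m crank '[255,0,-0.0004,0.0005,0]' | egrep 'pos|force'
for i in 1 2 3 4 ; do python3 -m crank '[255,0,0,0.0005,0]' | egrep 'pos|force'; done

```

```text
position: [563.7, -126.7, 189.7]
ft_force: [-3.2, -0.6, 9.1]
position: [563.7, -126.7, 189.3]
ft_force: [-3.4, -1.6, 9.9]
position: [563.7, -126.7, 188.8]
ft_force: [-3.0, -0.8, 9.8]
position: [563.7, -126.7, 188.3]
ft_force: [-3.1, -0.7, 8.8]
position: [563.8, -126.7, 187.8]
ft_force: [-3.3, -0.3, 9.7]
```

```bash

for i in 1 2 3 4 ; do python3 -m crank '[255,0,0,0.0005,0]' | egrep 'pos|force'; done

```

```text
position: [563.7, -126.8, 187.2]
ft_force: [-3.0, 0.4, 10.0]
position: [563.8, -126.7, 186.8]
ft_force: [-2.1, 0.1, 9.5]
position: [563.8, -126.8, 186.3]
ft_force: [-3.2, -0.9, 10.4]
position: [563.7, -126.7, 185.7]
ft_force: [-3.1, -0.6, 9.7]
```

```bash

for i in 1 2 3 ; do python3 -m crank '[255,0,0,0.0005,0]' | egrep 'pos|force'; done

```

```text
position: [563.7, -126.7, 185.3]
ft_force: [-3.6, -0.2, 10.3]
position: [563.7, -126.8, 184.8]
ft_force: [-3.0, -1.3, 10.6]
position: [563.8, -126.7, 184.3]
ft_force: [-3.5, 0.5, 10.1]
```

```bash

for i in 1 2 3 ; do python3 -m crank '[255,0,0,0.0005,0]' | egrep 'pos|force'; done

```

```text
position: [563.7, -126.8, 183.7]
ft_force: [-3.2, -1.5, 9.0]
position: [563.7, -126.8, 183.2]
ft_force: [-3.1, -0.8, 10.0]
position: [563.8, -126.8, 182.9]
ft_force: [-3.4, -0.5, 12.4]
```

```bash
python3 -m crank '[255,0,0,0.0003,0]' | egrep 'pos|force'

```

```text
position: [563.8, -126.8, 182.9]
ft_force: [-4.5, -0.1, 13.4]
```

```bash
python3 -m crank '[255,0,0,0.0003,0]' | egrep 'pos|force'

```

```text
position: [563.8, -126.8, 182.9]
ft_force: [-5.6, -0.1, 14.4]
```

```bash
python3 -m crank '[255,0,0,0.0002,0]' | egrep 'pos|force'; python3 -m crank '[255,0,0,0,0]' | egrep 'pos|force';python3 -m crank '[255,0,0,0,0]' | egrep 'pos|force'

```

```text
position: [563.9, -126.8, 182.9]
ft_force: [-4.7, 0.4, 14.9]
position: [563.8, -126.8, 182.9]
ft_force: [-4.6, 0.1, 13.5]
position: [563.8, -126.8, 182.9]
ft_force: [-4.9, 0.7, 13.7]
```

```bash
python3 -m crank '[255,0,0,0.0003,0]' | egrep 'pos|force'; python3 -m crank '[255,0,0,0,0]' | egrep 'pos|force'; python3 -m crank '[255,0,0,0,0]' | egrep 'pos|force'

```

```text
position: [563.9, -126.8, 182.9]
ft_force: [-6.2, -0.2, 16.9]
position: [563.9, -126.8, 182.9]
ft_force: [-5.5, -0.1, 15.6]
position: [563.9, -126.8, 182.9]
ft_force: [-5.0, 0.6, 15.5]
```

```bash
python3 -m crank '[255,0,0,-0.0009,0,255,0,0,-0.0009,0]' | egrep 'pos|force'; python3 -m crank '[255,0,0,0,0,255,0,0,0,0]' 20| egrep 'pos|force'; python3 -m crank '[150,0,0,0,0,150,0,0,0,0,150,0,0,0,0,150,0,0,0,0,150,0,0,0,0,150,0,0,0,0]' | egrep 'pos|force|width'
python3 - <<'E'
from h import *
goto(564,-126.3,290)
f=grab_frame("side")
cv2.imwrite("pics/m6.png",cv2.resize(f["pixels"][120:220,305:405],(560,560),interpolation=2))
E
```

```text
position: [563.6, -126.7, 183.1]
ft_force: [-1.5, -1.4, 2.7]
position: [563.6, -126.8, 183.0]
ft_force: [-3.2, -0.3, 7.1]
position: [563.0, -126.4, 181.2]
ft_force: [0.0, -0.3, 0.2]
gripper_width: 35.0
clock 15.38 p [ 563.  -126.4  181.2] th 74.76 tilt [-0.0004  0.0003] F [ 0.  -0.3  0.2] w 35.0 j [-0.3   0.36  1.84  0.    0.94 -0.03]
tool delta m [ 0.0003  0.0009 -0.1088] rows>= 3.0
```

View pics/m6.png

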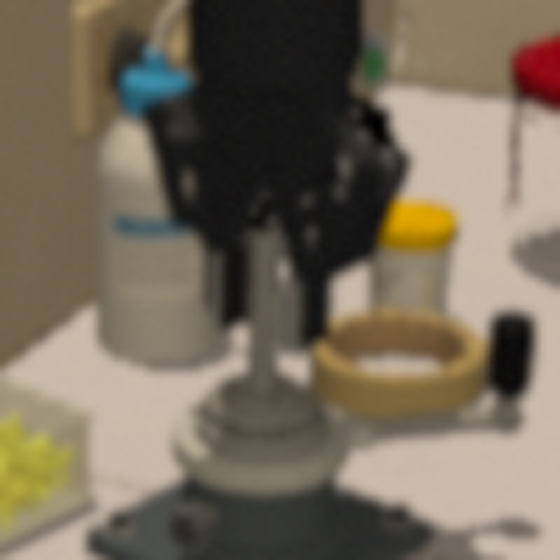

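The bar stands free and upright in the collet. Rising clear, then moving to the knob.

```bash
python3 -m crank '[150,0,0,-0.01,0,150,0,0,-0.02,0,150,0,0,-0.02,0,150,0,0,-0.02,0,150,0,0,-0.02,0,150,0,0,-0.01,6,150,0,0,0,6,150,0,0,0,6,150,0,0,0,6,150,0,0,0,6,150,0,0,0,5.8,150,0,0,0,0]' | egrep 'pos|force'
python3 - <<'E'
from h import *
goto(471.5,-201.5,180)
import pickle
f=grab_frame("side");t=grab_frame("top");pickle.dump((f,t),open("ins.pkl","wb"))
a=cv2.resize(f["pixels"][120:220,305:405],(400,400),interpolation=2)
b=cv2.resize(t["pixels"][165:265,320:420],(400,400),interpolation=2)
cv2.imwrite("pics/m7.png",np.hstack([a,b]))
E
```

```text
position: [563.2, -126.5, 282.4]
ft_force: [-0.2, -0.7, 0.1]
clock 16.43 p [ 563.2 -126.5  282.4] th 38.87 tilt [ 0.0009 -0.0002] F [-0.2 -0.7  0.1] w 35.1 j [-0.3   0.24  1.77  0.    1.13  0.6 ]
tool delta m [-0.1185  0.0008  0.1024] rows>= 4.0
```

View pics/m7.png

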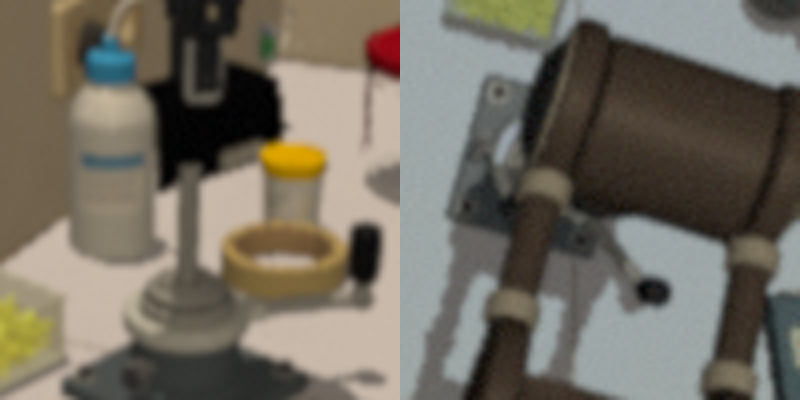

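```bash
python3 -m crank '[100,-0.03,0,0,0,100,-0.03,0,0,0,100,-0.03,0,0,0,100,-0.0285,0.0008,0,0,100,0,0,0.02,0,100,0,0,0.02,0,100,0,0,0.02,0,100,0,0,0.02,0,100,0,0,0.02,0,100,0,0,0,0,100,0,0,0,0,100,0,0,0,0]' | egrep 'pos|force'
python3 - <<'E'
from h import *
goto(471.5,-201.5,150)
f=grab_frame("side");t=grab_frame("top")
a=cv2.resize(f["pixels"][120:220,340:440],(400,400),interpolation=2)
b=cv2.resize(t["pixels"][185:265,340:420],(400,400),interpolation=2)
cv2.imwrite("pics/m8.png",np.hstack([a,b]))
E
```

```text
position: [472.1, -202.0, 182.6]
ft_force: [-0.4, -0.0, 0.6]
clock 17.53 p [ 472.1 -202.   182.6] th 39.02 tilt [ 0.0013 -0.0007] F [-0.4 -0.   0.6] w 51.7 j [-0.49  0.25  1.99 -0.    0.9   0.4 ]
tool delta m [-0.0002 -0.0008  0.0326] rows>= 1.0
```

View pics/m8.png

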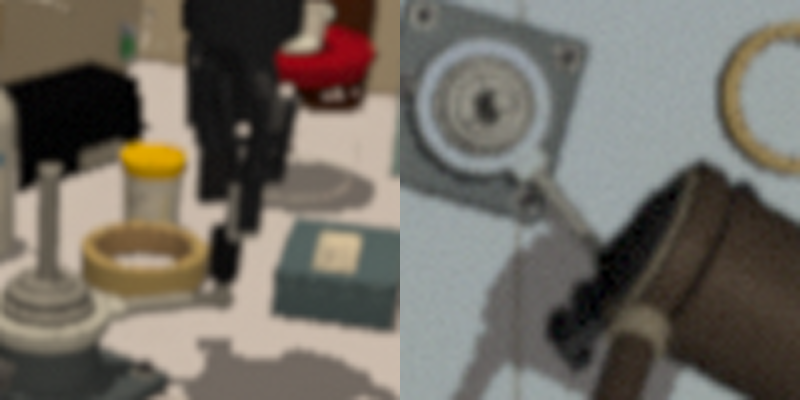

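The knob at (225,255) in the crop lies between and below the fingers (about 213 and 250). I'll descend and close lightly on it.

```bash
python3 -m crank '[100,0,-0.0005,0.008,0,100,0,0,0.008,0,100,0,0,0.008,0,100,0,0,0.008,0,100,0,0,0,0]' | egrep 'pos|force'
python3 -m crank '[255,0,0,0,0,255,0,0,0,0,255,0,0,0,0,255,0,0,0,0,255,0,0,0,0,255,0,0,0,0]' 25| egrep 'pos|force|width'
python3 -c "
from h import *
goto(471.5,-201.5,150)"
```

```text
position: [469.6, -200.5, 147.3]
ft_force: [0.4, 0.6, 0.8]
position: [471.4, -201.4, 149.8]
ft_force: [1.2, -1.2, -2.6]
gripper_width: 21.2
clock 18.55 p [ 471.4 -201.4  149.8] th 38.96 tilt [ 0.0008 -0.0005] F [ 1.2 -1.2 -2.6] w 21.2 j [-0.49  0.3   2.   -0.    0.84  0.4 ]
tool delta m [ 0.0001  0.0001 -0.0002] rows>= 1.0
```

```bash
python3 -m crank '[255,0.0001,0.0062,0,-3,255,0.0002,0.0063,0,-3,255,0.0002,0.0062,0,-3,255,0.0001,0.0063,0,-3]' | egrep 'pos|force|width'
python3 -m crank '[255,0.0001,0.0062,0,-3,255,0.0002,0.0063,0,-3,255,0.0002,0.0062,0,-3,255,0.0001,0.0063,0,-3]' | egrep 'pos|force|width'
cat > lev.py <<'E'
from h import *
p,R,th,s=tool(); d=p[:2]-[563.8,-126.3]
a=np.degrees(np.arctan2(d[1],d[0])); F=s["ft_force"]
print("r",np.hypot(*d).round(1),"lever deg~",round(a+141,1),"radial ang",round(a,1),"th-180",round(th-180,1),"F tool",np.round(R.T@F,1),"torq",s["wrist_torque"].round(2),"j",s["joint_positions"].round(2))
E
python3 lev.py
```

```text
position: [488.3, -218.3, 149.7]
ft_force: [-0.8, 3.2, 1.6]
gripper_width: 21.5
position: [509.2, -232.0, 149.7]
ft_force: [-1.7, 1.8, 1.9]
gripper_width: 21.8
r 119.0 lever deg~ 23.7 radial ang -117.3 th-180 -117.0 F tool [ 0.8 -2.4 -1.9] torq [ 0.24  0.19 -0.33] j [-0.51  0.38  1.89  0.    0.87 -0.04]
```

```bash
for i in 1 2 3; do python3 -m crank '[255,0.0001,0.0062,0,-3,255,0.0002,0.0063,0,-3,255,0.0002,0.0062,0,-3,255,0.0001,0.0063,0,-3]' | egrep 'force|width'
python3 lev.py; done
```

```text
ft_force: [-2.4, 2.0, 1.9]
gripper_width: 21.7
r 119.0 lever deg~ 35.7 radial ang -105.3 th-180 -105.0 F tool [ 1.4 -2.8 -1.9] torq [ 0.2   0.19 -0.4 ] j [-0.5   0.42  1.83  0.    0.89 -0.24]
ft_force: [-3.3, 2.2, 2.4]
gripper_width: 21.5
r 119.0 lever deg~ 47.7 radial ang -93.3 th-180 -93.0 F tool [ 2.  -3.4 -2.4] torq [ 0.19  0.31 -0.38] j [-0.49  0.46  1.77  0.    0.91 -0.43]
ft_force: [-4.1, 1.7, 2.2]
gripper_width: 21.1
r 118.9 lever deg~ 59.5 radial ang -81.5 th-180 -81.0 F tool [ 2.3 -3.8 -2.2] torq [ 0.18  0.47 -0.29] j [-0.47  0.5   1.71 -0.    0.94 -0.62]
```

```bash
python3 -m crank '[255,0.0001,0.0062,0,-3,255,0.0002,0.0063,0,-3,255,0.0002,0.0062,0,-3]' | egrep 'force'
python3 lev.py; for i in 1 2 3; do python3 -m crank '[255,0,0.0021,0,-1]' | egrep 'force'
python3 lev.py; done
```

```text
ft_force: [-3.8, 0.4, 3.2]
r 119.0 lever deg~ 68.5 radial ang -72.5 th-180 -72.0 F tool [ 1.6 -3.5 -3.1] torq [ 0.    0.49 -0.38] j [-0.45  0.52  1.68 -0.    0.95 -0.76]
ft_force: [-5.1, -0.3, 4.1]
r 119.0 lever deg~ 69.7 radial ang -71.3 th-180 -71.0 F tool [ 1.4 -5.  -4.1] torq [-0.06  0.64 -0.25] j [-0.45  0.52  1.67 -0.    0.95 -0.78]
ft_force: [-5.3, -0.7, 3.7]
r 119.0 lever deg~ 70.6 radial ang -70.4 th-180 -70.0 F tool [ 1.2 -5.2 -3.7] torq [ 0.06  0.65 -0.31] j [-0.44  0.53  1.67 -0.    0.95 -0.79]
ft_force: [-5.2, 0.7, 4.5]
r 119.0 lever deg~ 71.6 radial ang -69.4 th-180 -69.0 F tool [ 2.5 -4.6 -4.5] torq [ 0.03  0.74 -0.27] j [-0.44  0.53  1.66 -0.    0.95 -0.81]
```

```bash
for i in 1 2 3 4; do python3 -m crank '[255,0,0.0015,0,-0.7]' | egrep 'force'
python3 lev.py|cut -c1-110; done
```

```text
ft_force: [-8.7, -0.5, 6.8]
r 119.0 lever deg~ 72.2 radial ang -68.8 th-180 -68.3 F tool [ 2.8 -8.3 -6.8] torq [-0.14  1.22 -0.43] j [-0.4
ft_force: [-13.0, -3.1, 8.6]
r 118.9 lever deg~ 72.2 radial ang -68.8 th-180 -67.6 F tool [  2.1 -13.2  -8.5] torq [-0.43  1.71 -0.26] j [-
ft_force: [-15.9, -5.0, 10.7]
r 118.7 lever deg~ 72.3 radial ang -68.7 th-180 -66.9 F tool [  1.7 -16.7 -10.6] torq [-0.54  2.11 -0.21] j [-
ft_force: [-18.6, -4.4, 11.8]
r 118.6 lever deg~ 72.4 radial ang -68.6 th-180 -66.1 F tool [  3.6 -19.  -11.5] torq [-0.67  2.67 -0.24] j [-
```

The end stop is felt: the angle is fixed while the force rises. Unloading, opening and leaving.

```bash
python3 -m crank '[255,0,-0.0015,0,0,255,0,-0.001,0,0,255,0,-0.0005,0,0,255,0,0,0,0]' | egrep 'force'; python3 lev.py
python3 -m crank '[100,0,0,0,0,100,0,0,0,0,100,0,0,0,0,100,0,0,0,0,100,0,0,0,0,100,0,0,0,0]' | egrep 'pos|force|width'; python3 lev.py
python3 -m crank '[100,0,0,-0.01,0,100,0,0,-0.02,0,100,0,0,-0.03,0,100,0,0,-0.03,0,100,0,0,-0.03,0,100,-0.03,0,-0.02,0,100,-0.03,0,0,0,100,-0.03,0,0,0,100,-0.03,0,0,0,100,-0.02,0,0,0,100,0,0,0,0,100,0,0,0,0]' | egrep 'pos|force|width'
python3 - <<'E'
from h import *
import pickle
f=grab_frame("side");t=grab_frame("top");pickle.dump((f,t),open("end.pkl","wb"))
a=cv2.resize(f["pixels"][120:220,300:400],(400,400),interpolation=2)
b=cv2.resize(t["pixels"][165:265,320:420],(400,400),interpolation=2)
c=cv2.resize(f["pixels"][:,200:600],(400,400));d=cv2.resize(t["pixels"][100:300,180:380],(400,400))
cv2.imwrite("pics/m9.png",np.hstack([a,b]));cv2.imwrite("pics/m10.png",np.hstack([c,d]))
goto(0,0,0)
E
```

```text
ft_force: [-8.9, -0.2, 7.4]
r 118.7 lever deg~ 72.2 radial ang -68.8 th-180 -66.2 F tool [ 3.4 -8.3 -7.3] torq [-0.01  1.47 -0.2 ] j [-0.44  0.53  1.66 -0.    0.96 -0.85]
position: [609.8, -236.8, 149.6]
ft_force: [-0.7, 0.6, 0.1]
gripper_width: 51.4
r 119.7 lever deg~ 73.6 radial ang -67.4 th-180 -66.2 F tool [ 0.9 -0.4 -0.1] torq [-0.04  0.01  0.02] j [-0.44  0.53  1.66  0.    0.95 -0.85]
position: [665.8, -366.0, 289.7]
ft_force: [-0.0, 0.4, 0.0]
gripper_width: 52.0
clock 22.98 p [ 665.6 -364.2  289.6] th 113.78 tilt [-0.0006  0.001 ] F [0.1 1.4 0.5] w 51.9 j [-0.56  0.58  1.28  0.    1.29 -0.97]
tool delta m [ 0.6013 -0.4622  0.2904] rows>= 20.0
```

View pics/m9.png

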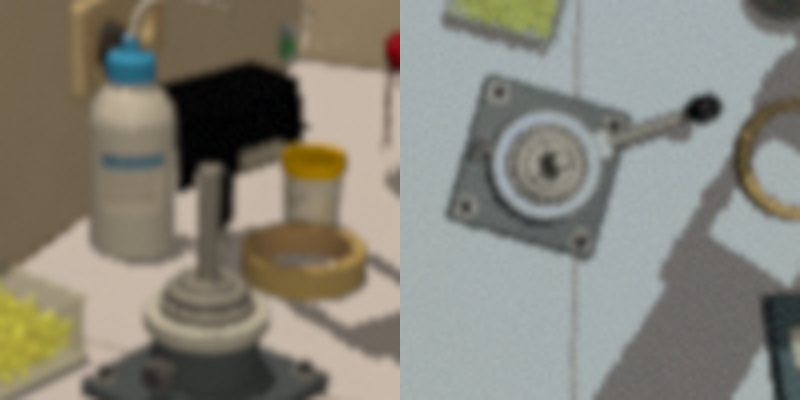

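View pics/m10.png

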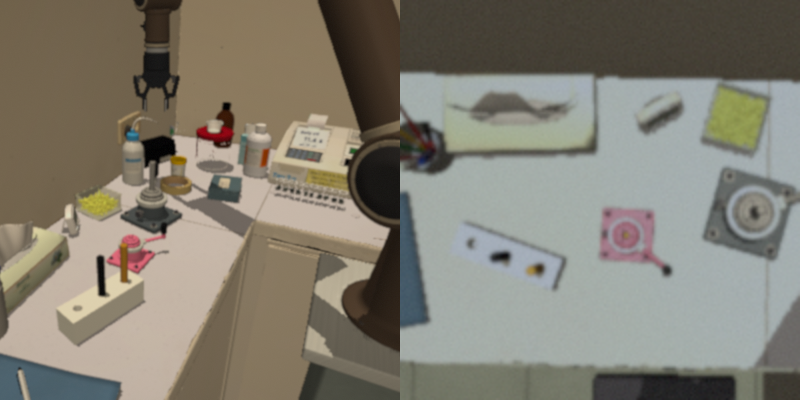

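The lever now points to the closed side, with the knob at (703,108) in the crop. The bar is upright in the nose with its top at about (208,165). Both round bars are still in the stand. Next, a numeric before/after comparison.

```bash
python3 - <<'E'
from h import *
import pickle
f0,_=pickle.load(open("ins.pkl","rb"));f1,t1=pickle.load(open("end.pkl","rb"))
for f in(f0,f1):
    g=cv2.cvtColor(f["pixels"],cv2.COLOR_BGR2GRAY); print(g[157:168,352])
a,b=[f["pixels"][155:195,344:362].astype(np.float32).mean(2) for f in (f0,f1)]
print(cv2.phaseCorrelate(a,b), "max diff", abs(a-b)[:28,4:13].max())
g=cv2.cvtColor(t1["pixels"],cv2.COLOR_BGR2GRAY);m=g<45;m[:180]=0;m[205:]=0;m[:,:485-100]=0;m[:,405:]=0
v,u=np.nonzero(m);k=onz(t1,[(u.mean(),v.mean())],100)[0];print(len(u),k,np.degrees(np.arctan2(k[1]+126.3,k[0]-563.8)))
E
```

```text
[ 2  3  6 33 62 83 91 91 91 90 90]
[  3   2  16  54  96 114 108  96  91  90  91]
((-0.09886742664847681, 0.2103162396401359), 0.6114387902948591) max diff 160.33333
28 [ 606.18407727 -235.37341502  100.        ] -68.76471873305607
```

```bash
python3 -c "
from cell import hand_in
print(hand_in())"
```

```text
the job is handed in; nothing more can be done
None
```

The hex bar is in the bench collet, seated on the depth stop and clamped, and the job was handed in at about 23 s of the 72 s allowed. `hand_in` gives no verdict, so these are my own last checks:

- **Stop contact:** Drag from the jaws was steady at about 10 N. At about 40 mm depth the bar stopped moving and the force rose to about 16 N. That puts roughly 6 N on the stop, held for more than 0.2 s with the lever at its open end. Tool height stayed at 182.9 mm while I pressed, so there was no sign of the stop slipping. The stop load is the total force minus the drag, not a direct reading.
- **Lever:** I gripped the knob and swung it until its angle stayed fixed while the force rose to 19 N. The camera afterwards shows the knob at -68.8°, against about -141° at the start. That is about 72° of swing, where the full travel is 71.6°.
- **Bar:** It stands upright on the collet's axis. Its top edge moved by at most about 0.3 px (under 1 mm) between insertion and clamping. The lighting on its top face changed between those pictures, so that check is no finer than that. An image-shift comparison of the same two pictures was inconclusive.
- **Everything else:** Both round bars are still in the stand and the neighbouring things look unmoved. The arm is clear of everything, and its force reading is about zero.

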